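# Set the heat wheel of the film-sealing plate and switch it on

## Task

Get the film-sealing plate on the cheese bench ready: with a fingertip on the edge of its heat thumbwheel, roll the top of the wheel towards the front, click by click, until the long broad line on the dial rests in its click at the pointer, and press the raised front end of the rocker switch until it snaps over to on. Work by touch alone, without pinching the wheel between the fingers, and leave the two cheeses and the tub where they stand.

Things in the scene. Friction and masses are not known exactly. Their poses are not given: they have to be found in the camera images.
- sealer: Steel film-sealing plate fixed to the bench: body 230 x 300, 55 high, black sealing surface, 115 high upstand along its back; at its right end (seen from the front) a flat-topped control pod 230 long (x), 90 wide, 70 high. Origin: bench level under the pod's middle. x: from the unit's front (robot side, rocker) to its back; y: to the sealing surface; z: up. wheel_top and rocker_press share these axes.
- wheel_top (a point): Highest point of the thumbwheel's rim, mid-width: 40 mm behind sealer's origin, 88 up. The wheel stands 18 mm out of a slot in the pod's top, axle along y, 30 mm below this point. Ribbed rubber rim, radius 30, width 16. A fingertip pressed on its top (3 to 20 N, friction about 1) and drawn along -x takes the rim along without slip: 9.4 mm a click. Turns both ways.
- heat_wheel (a joint): Turn of the thumbwheel, rad; grows as its top rolls to the front (-x); stops at 0 and 3.14. Clicks every 0.314 (18 deg) from 0 draw it in from half a click off either side; leaving one takes about 1.2 N at the rim. The dial has a thin white line a click; the long broad one (6 x 12 mm) is up at the pointer at 2.199, the seventh click. It starts 2 to 5 clicks short, long line on the back side.
- pointer_tip (a point): Tip of the fixed pointer, a bent aluminium tab 3.4 mm wide at its tip, standing 14.6 mm up from the pod's top at the dial's outer (+y) side: level with the dial's top, 3.4 mm below and 20.5 mm beside wheel_top. The long line belongs here.
- dial: Black dial skirt with the white lines, radius 27, 12 mm wide, on the rim's sealing-surface side (+y); turns with the wheel, origin on the axle at mid-rim. Touching it is no fault; squeezing dial and collar between the fingers is.
- collar: Plain black collar, radius 27, 4 mm wide, on the rim's other side (-y); turns with the wheel, origin on the axle at mid-rim.
- rocker_press (a point): Where to press the rocker: middle of the raised front half of its black paddle, on its top as it stands when off, 12 mm in front of its pivot; 112 mm in front of wheel_top, 7.7 lower. Paddle 32 mm (x) by 22 on the pod's top; off, its front half slopes up to the front. Pressed about 2 mm (2 to 4 N) it snaps over; travel here 3.8 mm, then a firm stop.
- rocker (a joint): Tilt of the rocker switch in rad: 0 off (front end up), 0.30 on (front end down). It snaps to one or the other.
- brie: Round white cheese, 104 mm across, 32 mm high, loose on the bench to the right of the unit; origin under its centre. Leave it.
- wedge: Yellow cheese wedge, 110 mm long, 78 mm wide at its back, 45 mm high, loose on the bench; origin under its middle. Leave it.
- tub: Tub with a white lid, 87 mm across, 55 mm high, loose on the bench; origin under its centre. Leave it.

How it is judged:
By the outcome, as a careful person would: the job done as asked, in the order asked, and still so for the second after the job is handed in, with the robot touching nothing.
It also fails if it takes over 48 s, if anything falls off the work surface, if the arm or the gripper's body presses on something with over 40 N, if the wrist force passes 120 N, or if a joint passes its speed limit or range.

## Robot

A 6-joint arm with a two-finger parallel gripper is mounted at the origin on the work surface. World frame = base frame: x ahead of the robot, y to its left, z up, the work surface at z = 0. Lengths are in m, angles in rad, forces in N, time in s.
With the tool pointing down it reaches from about 0.25 to 0.775 m from the base axis. Payload 4 kg.
Tool frame: the origin (TCP) lies between the finger pads; the fingertips stand tip_reach ahead of it and the grasp point (between the pads) lies 5 mm behind it (tip_reach is the distance from the TCP to the fingertips, in m); y points along the fingers, x is the direction in which the jaws open and shut, and the axes are right-handed (so a half turn about y gives the same grasp; the last joint's range is limited). The gripper opens to 85 mm and grips with 20 to 120 N. Pads are 22 mm wide; open, the fingers measure 114 mm over their backs; the gripper's body (76 mm by 85 mm) begins 54 mm behind the grasp point. The pads swing forward as they close: fully open they stand 13 mm farther back than shut.
Start: joints at [-1.21, 0.087, 1.371, -0, 1.684, -0.103], TCP at [0.246, -0.492, 0.245] pointing down, gripper open.
Joint ranges: [-3.1, 3.1], [-0.76, 2.03], [0.27, 2.55], [-1.08, 4.22], [0.17, 2.65], [-2.57, 2.57]. Speed limits (rad/s): [2.79, 2.79, 3.14, 3.14, 3.14, 3.14].

## Interface

Orientations are given as a 3x3 rotation matrix whose columns are the frame's x, y, z axes.
In Python, from plant import * gives the robot as it stands.
- The arm moves only by the tool arm_command, never from a script. Its argument "steps" is a list of rows, each an object of numbers: "dx", "dy", "dz": the shift along the world's x, y, z in units of 200 mm (1.0 is 200 mm); "wx", "wy", "wz": the turn, a rotation vector about the world's x, y, z in units of 120 degrees (1.0 is 120 degrees); "jaw": the opening, from -1 (shut) to 1 (fully open), so that 0 is half open. In form: [{"dx": .., "dy": .., "dz": .., "wx": .., "wy": .., "wz": .., "jaw": ..}, ...]. A call has 1 to 10 rows; each row is the pose to reach, as a shift and turn from the pose commanded when the call began; what a row does not reach only later rows make up. A row lasts 1/12 s, in which the tool goes at most 41.7 mm and 7.16 degrees, less where a joint would pass 70% of its speed; a pose out of reach is approached as far as the arm can. A call with a number of a shift or a turn outside -1 to 1 is refused whole. A call with a gripper value outside its range is refused whole. The fingers move at their own pace and stop on an object; "squeeze" is the grip in N (left out, the last holds). Time passes only in rows, so rows that repeat a pose let the fingers close. It gives the time, the measured TCP pose, the force and the opening at its end, in the units of the state.
- get_state(): the state, without advancing time (a new reading comes with each control period).
- capture(name): name is "side" or "top"; returns (picture, depth): 400x640x3 uint8, red, green, blue; 400x640 float32, m along the optical axis (not along the pixel's ray), 0 where there is no reading.
- camera_params(name): a dict with "mtx" (3x3 intrinsics, pixels), "k1" (the pictures are not rectified: a ray, as slopes to the right and down, at radius r is drawn at 1 + k1 r^2 times it, then the intrinsics apply), "rvec" (rotation vector, rad) and "tvec" (3), from world to camera coordinates, as OpenCV has them. Camera axes: x right, y down, z forward; pixel columns grow to the right and rows downward; lengths in m; the calibration is good to about 2 mm. A picture is of the moment at which its call begins. camera_params takes no time and is no camera call.
- finish_job(): hands the job in, once; it reports no verdict.
The state is a dict: "clock": time; "joint_positions": joint angles; "qvel": joint speeds; "joint_torque": joint torques, N m; "eef_pos": TCP position; "eef_rot": TCP orientation; "wrist_force": force on the tool from outside, world axes, zero at the start; "ft_torque": the same for the moment, N m; "finger_gap": finger opening in m.
Only numpy, scipy, OpenCV 4.12 (cv2) and the standard library are available. Lean on these libraries where they do the work, as an engineer would, in place of code of your own. Each camera call takes 0.05 s, during which the arm holds its last target.

## Working session

There is one attempt and no reset: what is moved stays moved. The work goes in short steps, Python scripts to look and compute and a tool call to move; the robot and the scene stay as the last step left them, time stands still between calls to the robot, and variables do not carry over. Pictures are saved under pics/ and viewed, and the job is handed in when it is done.

Besides the shell and the picture viewer there is one more tool, called after "Emit:" as name([rows], argument=value, ...), one row to a line, values as JSON. arm_command: Moves the arm, as the interface text tells. Shifts and turns lie within -1 to 1; 1 stands for 200 mm of shift or 120 degrees of turn. Its arguments: {"type":"object","properties":{"steps":{"type":"array","items":{"type":"object","properties":{"dx":{"type":"number"},"dy":{"type":"number"},"dz":{"type":"number"},"wx":{"type":"number"},"wy":{"type":"number"},"wz":{"type":"number"},"jaw":{"type":"number"}}}},"squeeze":{"type":"number"}},"required":["steps"]}

```bash
mkdir -p pics; ls
python3 - <<'E'
from plant import *
import cv2,numpy as np
s=get_state();print(s)
for n in("side","top"):
    p,d=capture(n);cv2.imwrite(f"pics/{n}0.png",p[:,:,::-1]);np.save(f"pics/{n}0.npy",d)
    c=camera_params(n);R=cv2.Rodrigues(np.array(c["rvec"]))[0];print(n,c,-R.T@np.array(c["tvec"]).ravel(),R)
E
```

```text
pics
{'clock': 0.0, 'joint_positions': array([-1.21009989e+00,  8.79469569e-02,  1.37228693e+00,  2.23258012e-05,
        1.68360570e+00, -1.03097375e-01]), 'qvel': array([-0.00064317, -0.00049414, -0.00062318, -0.00066959, -0.00125759,
        0.0002631 ]), 'joint_torque': array([-7.60677794e-04, -3.51864159e+01, -3.13277721e+01, -1.85691310e-04,
        1.07449765e-02, -5.65411611e-07]), 'eef_pos': array([ 0.24587301, -0.49144729,  0.24412692]), 'eef_rot': array([[ 4.47345725e-01, -7.72244760e-04,  8.94360781e-01],
       [-8.94358327e-01,  2.11017548e-03,  4.47346320e-01],
       [-2.23271904e-03, -9.99997475e-01,  2.53314450e-04]]), 'wrist_force': array([-0.27470682, -1.40367605,  0.03646531]), 'ft_torque': array([-0.03475805,  0.00069935, -0.01980635]), 'finger_gap': 0.08527312102571842}
side {'mtx': array([[485.5732618 ,   0.        , 323.4032433 ],
       [  0.        , 485.5732618 , 204.83228612],
       [  0.        ,   0.        ,   1.        ]]), 'k1': 0.03964701162258263, 'rvec': array([ 0.11299595, -2.84507146,  1.29304261]), 'tvec': array([0.53240186, 0.14333085, 0.80330244])} [0.5049776  0.54816533 0.627537  ] [[-0.99728477 -0.07171046  0.01675406]
 [-0.0597793   0.65546329 -0.75285743]
 [ 0.04300608 -0.75181479 -0.65797036]]
top {'mtx': array([[408.43120524,   0.        , 312.90629145],
       [  0.        , 408.43120524, 194.04327317],
       [  0.        ,   0.        ,   1.        ]]), 'k1': -0.07278779848231472, 'rvec': array([ 2.18608401, -2.15515475,  0.19315049]), 'tvec': array([-0.09466845,  0.52454077,  0.7749456 ])} [ 0.41600489 -0.05369183  0.84184496] [[ 0.01131736 -0.99900469  0.0431457 ]
 [-0.99075618 -0.01703628 -0.13458067]
 [ 0.13518176 -0.04122377 -0.98996287]]
```

View pics/side0.png

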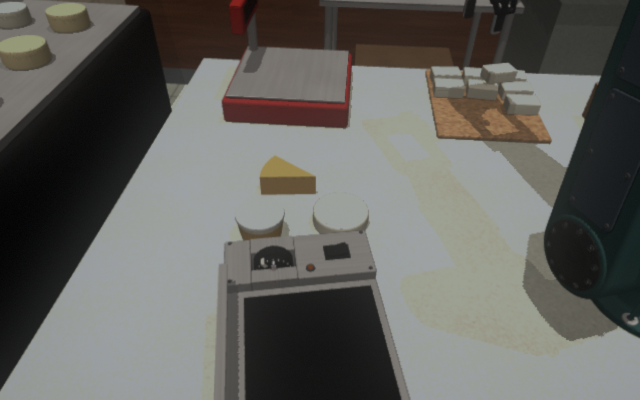

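View pics/top0.png

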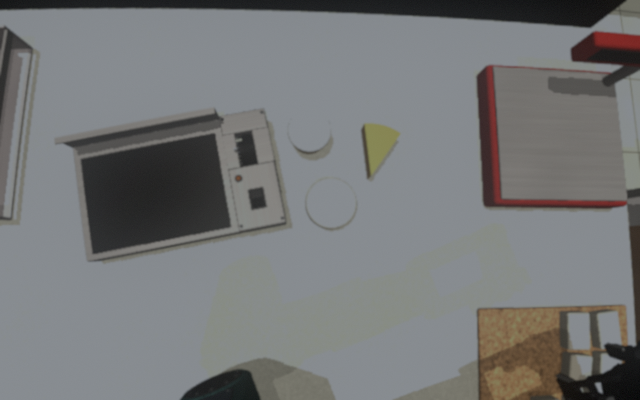

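Run:
```python
import plant
print([x for x in dir(plant) if not x.startswith('_')])
print(getattr(plant,'tip_reach',None))
```

```text
['MotionError', 'camera_params', 'capture', 'finish_job', 'get_state', 'tip_reach']
0.014
```

Run:
```python
import cv2
a=cv2.imread("pics/side0.png")[225:295,215:385];cv2.imwrite("pics/sz.png",cv2.resize(a,None,fx=4.7,fy=4.7,interpolation=2)*1)
b=cv2.imread("pics/top0.png")[100:240,210:300];cv2.imwrite("pics/tz.png",cv2.resize(b,None,fx=4.2,fy=4.2,interpolation=2))
```

```text
(no output)
```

View pics/sz.png

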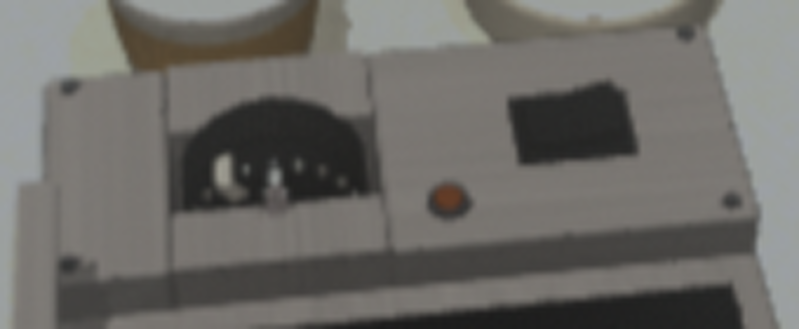

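View pics/tz.png

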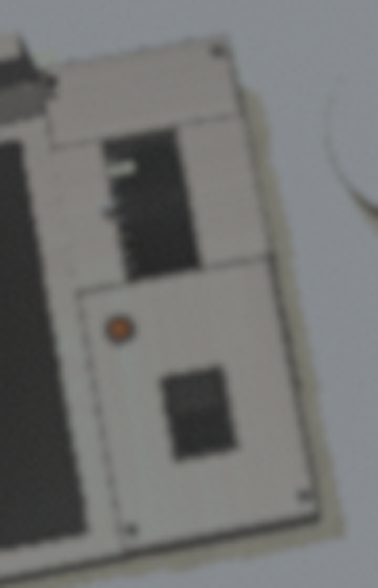

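```bash
cat > h.py <<'E'
import numpy as np,cv2
from plant import *
def cam(n):
    c=camera_params(n);R=cv2.Rodrigues(np.array(c["rvec"]))[0];t=np.array(c["tvec"]).ravel();return c,R,t
def unproj(n,px,z):
    c,R,t=cam(n);K=np.array(c["mtx"])
    p=cv2.undistortPoints(np.array(px,float).reshape(-1,1,2),K,np.array([c["k1"],0,0,0,0.]))[:,0]
    r=np.c_[p,np.ones(len(p))]@R;C=-R.T@t
    return C+r*((z-C[2])/r[:,2])[:,None]
def proj(n,P):
    c,R,t=cam(n);return cv2.projectPoints(np.array(P,float).reshape(-1,1,3),np.array(c["rvec"]),t,np.array(c["mtx"]),np.array([c["k1"],0,0,0,0.]))[0][:,0]
E
python3 - <<'E'
from h import *
np.set_printoptions(precision=4,suppress=True)
S=unproj("side",[(229.9,243.5),(229.9,281.4),(361,232),(370.7,267.8)],.07);print(S,S.mean(0))
T=unproj("top",[(264.3,109),(285.7,223.3),(261.9,111.9),(282.6,217.9),(241,226.2)],.07);print(T)
print('screw dist side',[np.linalg.norm(S[i]-S[j]) for i,j in((0,1),(2,3),(0,2),(1,3))])
for v in (S[2]-S[0],S[3]-S[1],T[3]-T[2],T[1]-T[0]): print(np.degrees(np.arctan2(v[1],v[0])))
# depth check
d=np.load("pics/top0.npy");
for x,y in((230,120),(272,190),(265,225)):
    D=d[y,x];print(D)
    c,R,t=cam("top");P=unproj("top",[(x,y)],0)[0];C=-R.T@t;zc=(R@P+t)[2];print(C+(P-C)*D/zc)
E
```

```text
[[ 0.6828  0.0178  0.07  ]
 [ 0.666   0.0941  0.07  ]
 [ 0.475  -0.0269  0.07  ]
 [ 0.4593  0.0498  0.07  ]] [0.5708 0.0337 0.07  ]
[[ 0.6882  0.0115  0.07  ]
 [ 0.4648 -0.0351  0.07  ]
 [ 0.6821  0.0161  0.07  ]
 [ 0.4749 -0.0291  0.07  ]
 [ 0.4581  0.0487  0.07  ]]
screw dist side [np.float64(0.07813585677733527), np.float64(0.07824820220845596), np.float64(0.2125025636870808), np.float64(0.21141620685274476)]
-167.87146082695682
-167.90128332431507
-167.71868370313462
-168.20411205238275
0.7903098
[0.6637 0.0773 0.0719]
0.77843094
[ 0.528  -0.0077  0.0689]
0.76701593
[0.461  0.0037 0.0708]
```

```bash
cat >> h.py <<'E'
O=np.array([.5705,.0335,0]);yaw=np.radians(12.1)
X=np.array([np.cos(yaw),np.sin(yaw),0]);Y=np.array([-X[1],X[0],0]);Z=np.array([0,0,1.])
def W(x,y,z): return O+x*X+y*Y+z*Z
E
python3 - <<'E'
from h import *
np.set_printoptions(precision=1,suppress=True)
for nm,P in dict(wt=W(.04,0,.088),ptr=W(.04,.0205,.0846),rock=W(-.072,0,.0803)).items():
    print(nm,P.round(4),proj("side",P)[0],(proj("side",P)[0]-[215,225])*4.7,(proj("top",P)[0]-[210,100])*4.2)
for k in range(0,6):
    a=k*np.pi/10
    P=[W(.04+.027*np.sin(a),y,.058+.027*np.cos(a)) for y in(.008,.014,.02)]
    print(k,((proj("side",P)-[215,225])*4.7).tolist(),((proj("top",P)-[210,100])*4.2).tolist())
E
```

```text
wt [0.6 0.  0.1] [272.8 249.5] [271.6 115.3] [152.2 190.3]
ptr [0.6 0.1 0.1] [273.7 261. ] [276.1 169.3] [108.2 200.6]
rock [0.5 0.  0.1] [345.  246.5] [610.9 101.1] [198.6 435.3]
0 [[273.61455999579215, 139.711507262859], [274.7666668415323, 153.39281336871795], [275.93234935298307, 167.2441540682245]] [[135.48219259640595, 195.22579345777828], [122.33996812680617, 197.69722622422157], [109.19124402049852, 200.17220030009307]]
1 [[247.8487471185031, 144.900694833035], [248.84251604898978, 158.61743829206162], [249.8478279874162, 172.5047321976454]] [[132.65984549448052, 178.3314987749175], [119.55922278868002, 180.78885382624944], [106.45216598510716, 183.24987712699917]]
2 [[225.1208800911183, 155.17706527604625], [225.97253901844485, 168.9282362147038], [226.8338932649554, 182.85010316562744]] [[130.88969222368087, 164.7417593501594], [117.87026773219465, 167.17881911377316], [104.84449383391846, 169.61962218653665]]
3 [[207.7788539796157, 169.43935935324103], [208.52004106273404, 183.2198037284686], [209.26947009794506, 197.17069583697284]] [[130.33597462861812, 155.82002218425728], [117.42801232814121, 158.23283325960688], [104.5137948670956, 160.6494035052135]]
4 [[197.54145061845202, 186.17100590881773], [198.21493033732125, 199.9718990943451], [198.89574190387057, 213.94261665457842]] [[131.02335671438624, 152.3625167379363], [118.24487559644247, 154.74969836047148], [105.46023341958268, 157.1405972027199]]
5 [[195.32349199560053, 203.63654962188525], [195.97768602883667, 217.4465585655026], [196.6389169753477, 231.42545510799314]] [[132.84692997119618, 154.55506407588692], [120.20251092094081, 156.91779122284214], [107.55201603357608, 159.28414439480147]]
```

Emit:
arm_command([
  {"dx": 0.9, "dy": 1.0, "dz": 0, "wz": -0.12, "jaw": -1},
  {"dx": 0.9, "dy": 1.0, "dz": 0, "wz": -0.12, "jaw": -1},
  {"dx": 0.9, "dy": 1.0, "dz": 0, "wz": -0.12, "jaw": -1},
  {"dx": 0.9, "dy": 1.0, "dz": 0, "wz": -0.12, "jaw": -1},
  {"dx": 0.9, "dy": 1.0, "dz": 0, "wz": -0.12, "jaw": -1},
  {"dx": 0.9, "dy": 1.0, "dz": 0, "wz": -0.12, "jaw": -1},
  {"dx": 0.9, "dy": 1.0, "dz": 0, "wz": -0.12, "jaw": -1},
  {"dx": 0.9, "dy": 1.0, "dz": 0, "wz": -0.12, "jaw": -1},
], squeeze=20)

```text
schema error: expected keys dx, dy, dz, wx, wy, wz, jaw
```

Emit:
arm_command([
  {"dx": 0.9, "dy": 1.0, "dz": 0, "wx": 0, "wy": 0, "wz": -0.12, "jaw": -1},
  {"dx": 0.9, "dy": 1.0, "dz": 0, "wx": 0, "wy": 0, "wz": -0.12, "jaw": -1},
  {"dx": 0.9, "dy": 1.0, "dz": 0, "wx": 0, "wy": 0, "wz": -0.12, "jaw": -1},
  {"dx": 0.9, "dy": 1.0, "dz": 0, "wx": 0, "wy": 0, "wz": -0.12, "jaw": -1},
  {"dx": 0.9, "dy": 1.0, "dz": 0, "wx": 0, "wy": 0, "wz": -0.12, "jaw": -1},
  {"dx": 0.9, "dy": 1.0, "dz": 0, "wx": 0, "wy": 0, "wz": -0.12, "jaw": -1},
  {"dx": 0.9, "dy": 1.0, "dz": 0, "wx": 0, "wy": 0, "wz": -0.12, "jaw": -1},
  {"dx": 0.9, "dy": 1.0, "dz": 0, "wx": 0, "wy": 0, "wz": -0.12, "jaw": -1},
], squeeze=20)

```text
clock: 0.77
eef_pos: [0.4286, -0.2879, 0.2448]
eef_rot: [[0.217, 0.001, 0.976], [-0.976, 0.003, 0.217], [-0.002, -1.0, 0.001]]
wrist_force: [-0.9, -0.3, -1.2]
finger_gap: 0.0003
```

Emit:
arm_command([
  {"dx": 0.9, "dy": 1.0, "dz": 0, "wx": 0, "wy": 0, "wz": 0, "jaw": -1},
  {"dx": 0.9, "dy": 1.0, "dz": 0, "wx": 0, "wy": 0, "wz": 0, "jaw": -1},
  {"dx": 0.9, "dy": 1.0, "dz": 0, "wx": 0, "wy": 0, "wz": 0, "jaw": -1},
  {"dx": 0.9, "dy": 1.0, "dz": 0, "wx": 0, "wy": 0, "wz": 0, "jaw": -1},
  {"dx": 0.9, "dy": 1.0, "dz": 0, "wx": 0, "wy": 0, "wz": 0, "jaw": -1},
  {"dx": 0.9, "dy": 1.0, "dz": 0, "wx": 0, "wy": 0, "wz": 0, "jaw": -1},
  {"dx": 0.9, "dy": 1.0, "dz": 0, "wx": 0, "wy": 0, "wz": 0, "jaw": -1},
])

```text
clock: 1.35
eef_pos: [0.608, -0.0886, 0.2441]
eef_rot: [[0.214, -0.001, 0.977], [-0.977, 0.002, 0.214], [-0.002, -1.0, -0.0]]
wrist_force: [-0.2, -0.5, -0.2]
finger_gap: -0.0001
```

Emit:
arm_command([
  {"dx": 0, "dy": 0.62, "dz": -0.45, "wx": 0, "wy": 0, "wz": 0, "jaw": -1},
  {"dx": 0, "dy": 0.62, "dz": -0.45, "wx": 0, "wy": 0, "wz": 0, "jaw": -1},
  {"dx": 0, "dy": 0.62, "dz": -0.45, "wx": 0, "wy": 0, "wz": 0, "jaw": -1},
  {"dx": 0, "dy": 0.62, "dz": -0.45, "wx": 0, "wy": 0, "wz": 0, "jaw": -1},
  {"dx": 0, "dy": 0.62, "dz": -0.45, "wx": 0, "wy": 0, "wz": 0, "jaw": -1},
  {"dx": 0, "dy": 0.62, "dz": -0.45, "wx": 0, "wy": 0, "wz": 0, "jaw": -1},
  {"dx": 0, "dy": 0.62, "dz": -0.45, "wx": 0, "wy": 0, "wz": 0, "jaw": -1},
])

```text
clock: 1.93
eef_pos: [0.6063, 0.031, 0.1557]
eef_rot: [[0.21, 0.0, 0.978], [-0.978, -0.001, 0.21], [0.001, -1.0, 0.0]]
wrist_force: [0.2, -0.6, 0.6]
finger_gap: -0.0002
```

```bash
cat > look.py <<'E'
import sys
from h import *
i=sys.argv[1]
for n in sys.argv[2:]:
    p,d=capture(n);p=p[:,:,::-1]
    cv2.imwrite(f"pics/{n}{i}.png",p)
    if n=="side": a=p[170:300,205:385];a=cv2.resize(a,None,fx=4.4,fy=4.4,interpolation=2)
    else: a=cv2.resize(p[90:240,200:300],None,fx=4,fy=4,interpolation=2)
    cv2.imwrite(f"pics/{n}{i}z.png",np.clip(a*1.5,0,255).astype('uint8'))
s=get_state();print(s['clock'],s['eef_pos'].round(4),s['wrist_force'].round(2),s['joint_positions'].round(2))
d=s['eef_pos']-O;print('sealer frame mm',(np.array([d@X,d@Y,d[2]])*1000).round(1))
E
python3 look.py 1 side
```

```text
1.9833 [0.6068 0.0306 0.1565] [-0.97 -0.51  1.07] [-0.04  0.25  1.37 -0.    1.53  1.32]
sealer frame mm [ 34.9 -10.5 156.5]
```

View pics/side1z.png

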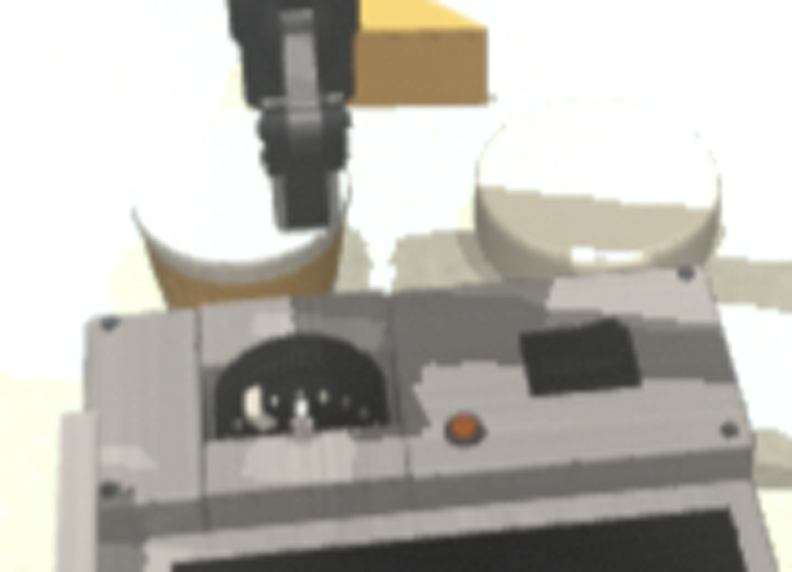

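Run:
```python
from h import *
for y in(-.0105,-.002):
  for r in (.001,.014,.027):
    print(y,r,(proj("side",W(.0349,y,.1565-r))[0]-[205,170])*4.4)
  print((proj("side",[W(.0349-.011,y,.1425),W(.0349+.011,y,.1425)])-[205,170])*4.4)
```

```text
-0.0105 0.001 [301.31227942 183.64748553]
-0.0105 0.014 [303.29219625 212.6371484 ]
-0.0105 0.027 [305.22215918 240.9412664 ]
[[336.31023507 209.92485175]
 [270.1435624  215.36096486]]
-0.002 0.001 [302.93729466 200.93634972]
-0.002 0.014 [304.91340604 229.97733601]
-0.002 0.027 [306.8392862  258.32621124]
[[338.22387941 227.20756929]
 [271.47003602 232.75929458]]
```

Emit:
arm_command([
  {"dx": 0.04, "dy": 0.06, "dz": -0.11, "wx": 0, "wy": 0, "wz": 0, "jaw": -1},
  {"dx": 0.04, "dy": 0.06, "dz": -0.2, "wx": 0, "wy": 0, "wz": 0, "jaw": -1},
  {"dx": 0.04, "dy": 0.06, "dz": -0.23, "wx": 0, "wy": 0, "wz": 0, "jaw": -1},
  {"dx": 0.04, "dy": 0.06, "dz": -0.23, "wx": 0, "wy": 0, "wz": 0, "jaw": -1},
  {"dx": 0.04, "dy": 0.06, "dz": -0.23, "wx": 0, "wy": 0, "wz": 0, "jaw": -1},
])

```text
clock: 2.4
eef_pos: [0.6145, 0.0429, 0.1103]
eef_rot: [[0.209, 0.001, 0.978], [-0.978, -0.0, 0.209], [0.001, -1.0, 0.001]]
wrist_force: [-0.1, -0.1, 1.0]
finger_gap: 0.0002
```

```bash
python3 look.py 2 side
```

```text
2.45 [0.6149 0.0431 0.111 ] [ 0.14 -0.08  0.03] [-0.02  0.29  1.4  -0.    1.45  1.34]
sealer frame mm [4.55e+01 1.00e-01 1.11e+02]
```

View pics/side2z.png

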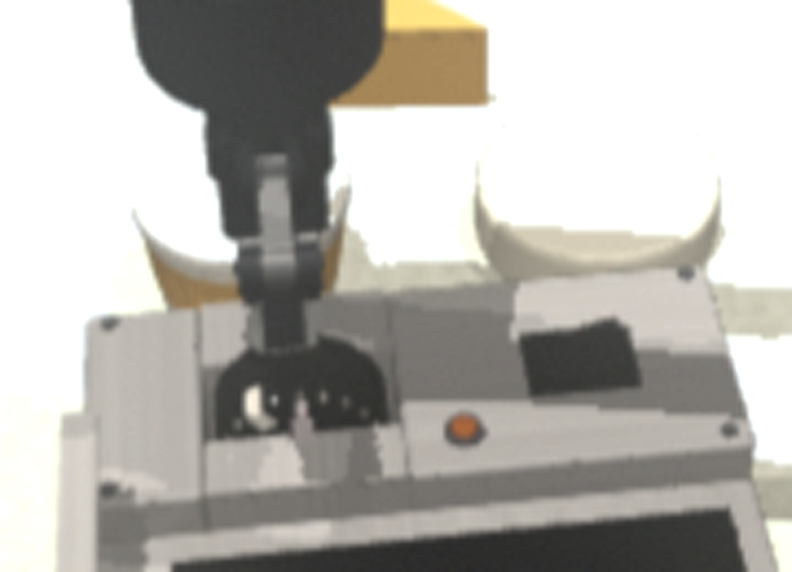

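Emit:
arm_command([
  {"dx": 0, "dy": 0, "dz": -0.015, "wx": 0, "wy": 0, "wz": 0, "jaw": -1},
  {"dx": 0, "dy": 0, "dz": -0.03, "wx": 0, "wy": 0, "wz": 0, "jaw": -1},
  {"dx": 0, "dy": 0, "dz": -0.035, "wx": 0, "wy": 0, "wz": 0, "jaw": -1},
  {"dx": 0, "dy": 0, "dz": -0.035, "wx": 0, "wy": 0, "wz": 0, "jaw": -1},
])

```text
clock: 2.78
eef_pos: [0.6139, 0.0441, 0.1022]
eef_rot: [[0.211, -0.0, 0.978], [-0.978, -0.0, 0.211], [0.0, -1.0, -0.0]]
wrist_force: [-0.5, 0.5, 0.3]
finger_gap: -0.0001
```

Emit:
arm_command([
  {"dx": 0, "dy": 0, "dz": -0.005, "wx": 0, "wy": 0, "wz": 0, "jaw": -1},
  {"dx": 0, "dy": 0, "dz": -0.005, "wx": 0, "wy": 0, "wz": 0, "jaw": -1},
])

```text
clock: 2.95
eef_pos: [0.6144, 0.0442, 0.1021]
eef_rot: [[0.211, 0.001, 0.977], [-0.977, -0.0, 0.211], [0.0, -1.0, 0.001]]
wrist_force: [0.4, 0.5, 2.2]
finger_gap: -0.0004
```

Emit:
arm_command([
  {"dx": 0, "dy": 0, "dz": -0.003, "wx": 0, "wy": 0, "wz": 0, "jaw": -1},
  {"dx": 0, "dy": 0, "dz": -0.003, "wx": 0, "wy": 0, "wz": 0, "jaw": -1},
  {"dx": 0, "dy": 0, "dz": -0.003, "wx": 0, "wy": 0, "wz": 0, "jaw": -1},
])

```text
clock: 3.2
eef_pos: [0.6146, 0.0442, 0.102]
eef_rot: [[0.211, 0.002, 0.977], [-0.977, -0.0, 0.211], [0.0, -1.0, 0.002]]
wrist_force: [-0.6, -0.3, 6.2]
finger_gap: -0.0002
```

Emit:
arm_command([
  {"dx": -0.008, "dy": -0.002, "dz": 0, "wx": 0, "wy": 0, "wz": 0, "jaw": -1},
  {"dx": -0.016, "dy": -0.004, "dz": 0, "wx": 0, "wy": 0, "wz": 0, "jaw": -1},
  {"dx": -0.024, "dy": -0.005, "dz": 0, "wx": 0, "wy": 0, "wz": 0, "jaw": -1},
  {"dx": -0.032, "dy": -0.007, "dz": 0, "wx": 0, "wy": 0, "wz": 0, "jaw": -1},
  {"dx": -0.04, "dy": -0.009, "dz": 0, "wx": 0, "wy": 0, "wz": 0, "jaw": -1},
  {"dx": -0.047, "dy": -0.01, "dz": 0, "wx": 0, "wy": 0, "wz": 0, "jaw": -1},
  {"dx": -0.047, "dy": -0.01, "dz": 0, "wx": 0, "wy": 0, "wz": 0, "jaw": -1},
  {"dx": -0.047, "dy": -0.01, "dz": 0, "wx": 0, "wy": 0, "wz": 0, "jaw": -1},
])

```text
clock: 3.87
eef_pos: [0.6051, 0.0422, 0.1019]
eef_rot: [[0.211, 0.002, 0.977], [-0.977, -0.0, 0.211], [0.0, -1.0, 0.002]]
wrist_force: [-0.9, 0.3, 5.7]
finger_gap: -0.0002
```

```bash
python3 look.py 3 side
```

```text
3.9167 [0.6051 0.0422 0.1019] [-0.9   0.47  6.73] [-0.02  0.28  1.44  0.    1.42  1.33]
sealer frame mm [ 35.6   1.2 101.9]
```

View pics/side3z.png

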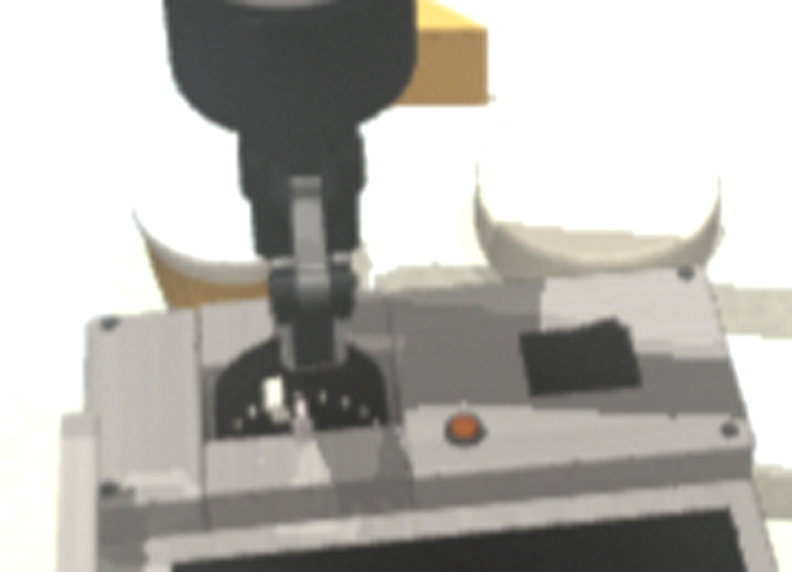

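Emit:
arm_command([
  {"dx": 0, "dy": 0, "dz": 0.02, "wx": 0, "wy": 0, "wz": 0, "jaw": -1},
  {"dx": 0, "dy": 0, "dz": 0.035, "wx": 0, "wy": 0, "wz": 0, "jaw": -1},
  {"dx": 0.047, "dy": 0.005, "dz": 0.035, "wx": 0, "wy": 0, "wz": 0, "jaw": -1},
  {"dx": 0.047, "dy": 0.005, "dz": 0.02, "wx": 0, "wy": 0, "wz": 0, "jaw": -1},
  {"dx": 0.047, "dy": 0.005, "dz": 0.008, "wx": 0, "wy": 0, "wz": 0, "jaw": -1},
  {"dx": 0.047, "dy": 0.005, "dz": 0.004, "wx": 0, "wy": 0, "wz": 0, "jaw": -1},
  {"dx": 0.047, "dy": 0.005, "dz": 0.0, "wx": 0, "wy": 0, "wz": 0, "jaw": -1},
  {"dx": 0.047, "dy": 0.005, "dz": 0.0, "wx": 0, "wy": 0, "wz": 0, "jaw": -1},
])

```text
clock: 4.58
eef_pos: [0.6144, 0.0431, 0.102]
eef_rot: [[0.211, 0.002, 0.978], [-0.978, -0.0, 0.211], [0.0, -1.0, 0.002]]
wrist_force: [0.7, -0.3, 6.0]
finger_gap: -0.0001
```

```bash
python3 look.py 4 side
```

```text
4.6333 [0.6144 0.0431 0.102 ] [-0.15 -0.17  6.39] [-0.02  0.3   1.41 -0.    1.43  1.34]
sealer frame mm [ 44.9   0.2 102. ]
```

View pics/side4z.png

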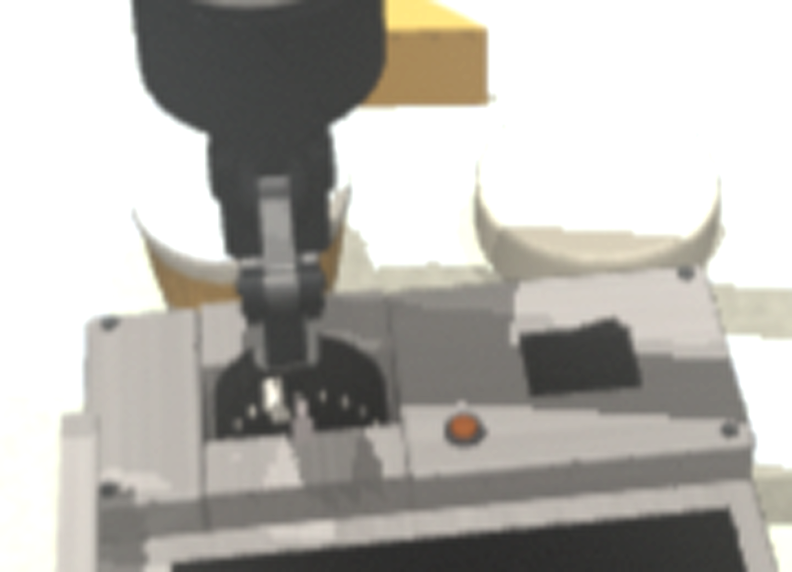

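Line still one click behind (x≈275 vs pointer 302), contact is 6 N again. Second click, then lift.

Emit:
arm_command([
  {"dx": -0.008, "dy": -0.002, "dz": 0, "wx": 0, "wy": 0, "wz": 0, "jaw": -1},
  {"dx": -0.016, "dy": -0.004, "dz": 0, "wx": 0, "wy": 0, "wz": 0, "jaw": -1},
  {"dx": -0.024, "dy": -0.005, "dz": 0, "wx": 0, "wy": 0, "wz": 0, "jaw": -1},
  {"dx": -0.032, "dy": -0.007, "dz": 0, "wx": 0, "wy": 0, "wz": 0, "jaw": -1},
  {"dx": -0.04, "dy": -0.009, "dz": 0, "wx": 0, "wy": 0, "wz": 0, "jaw": -1},
  {"dx": -0.046, "dy": -0.01, "dz": 0, "wx": 0, "wy": 0, "wz": 0, "jaw": -1},
  {"dx": -0.046, "dy": -0.01, "dz": 0, "wx": 0, "wy": 0, "wz": 0, "jaw": -1},
  {"dx": -0.046, "dy": -0.01, "dz": 0.02, "wx": 0, "wy": 0, "wz": 0, "jaw": -1},
  {"dx": -0.046, "dy": -0.01, "dz": 0.15, "wx": 0, "wy": 0, "wz": 0, "jaw": -1},
  {"dx": -0.046, "dy": -0.01, "dz": 0.2, "wx": 0, "wy": 0, "wz": 0, "jaw": -1},
])

```text
clock: 5.47
eef_pos: [0.6048, 0.041, 0.142]
eef_rot: [[0.211, 0.0, 0.978], [-0.978, -0.0, 0.211], [0.0, -1.0, 0.0]]
wrist_force: [1.4, 0.7, 1.2]
finger_gap: 0.0002
```

```bash
python3 look.py 5 side
```

```text
5.5167 [0.6064 0.041  0.1447] [0.82 0.11 0.91] [-0.03  0.25  1.38 -0.    1.5   1.33]
sealer frame mm [ 36.7  -0.2 144.7]
```

View pics/side5z.png

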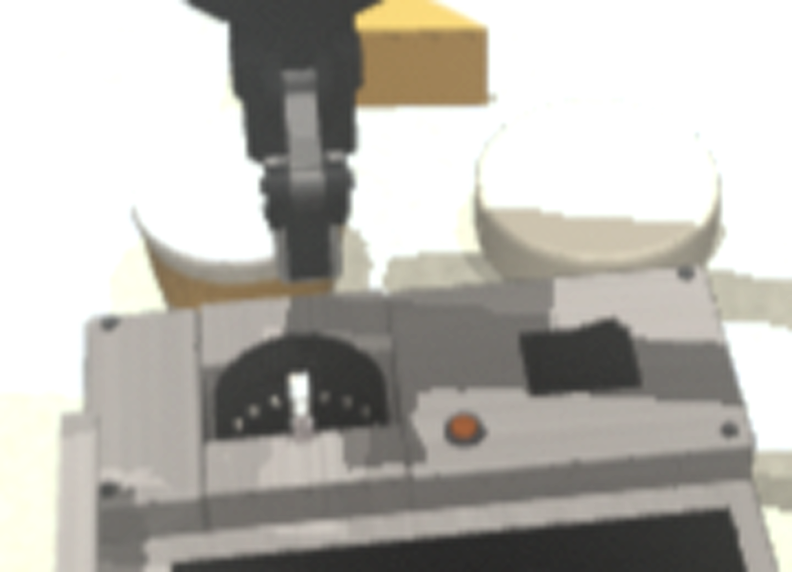

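Emit:
arm_command([
  {"dx": -0.2, "dy": -0.043, "dz": 0, "wx": 0, "wy": 0, "wz": 0, "jaw": -1},
  {"dx": -0.4, "dy": -0.085, "dz": 0, "wx": 0, "wy": 0, "wz": 0, "jaw": -1},
  {"dx": -0.552, "dy": -0.118, "dz": 0, "wx": 0, "wy": 0, "wz": 0, "jaw": -1},
  {"dx": -0.552, "dy": -0.118, "dz": -0.1, "wx": 0, "wy": 0, "wz": 0, "jaw": -1},
  {"dx": -0.552, "dy": -0.118, "dz": -0.18, "wx": 0, "wy": 0, "wz": 0, "jaw": -1},
  {"dx": -0.552, "dy": -0.118, "dz": -0.2, "wx": 0, "wy": 0, "wz": 0, "jaw": -1},
  {"dx": -0.552, "dy": -0.118, "dz": -0.2, "wx": 0, "wy": 0, "wz": 0, "jaw": -1},
])

```text
clock: 6.1
eef_pos: [0.4929, 0.0176, 0.0987]
eef_rot: [[0.211, -0.004, 0.978], [-0.978, 0.0, 0.211], [-0.001, -1.0, -0.004]]
wrist_force: [0.0, -0.2, 0.4]
finger_gap: 0.0001
```

```bash
python3 look.py 6 side
```

```text
6.15 [0.494  0.0175 0.1   ] [ 0.18 -0.34  1.33] [-0.08  0.04  1.71 -0.    1.39  1.28]
sealer frame mm [-78.1   0.4 100. ]
```

View pics/side6z.png

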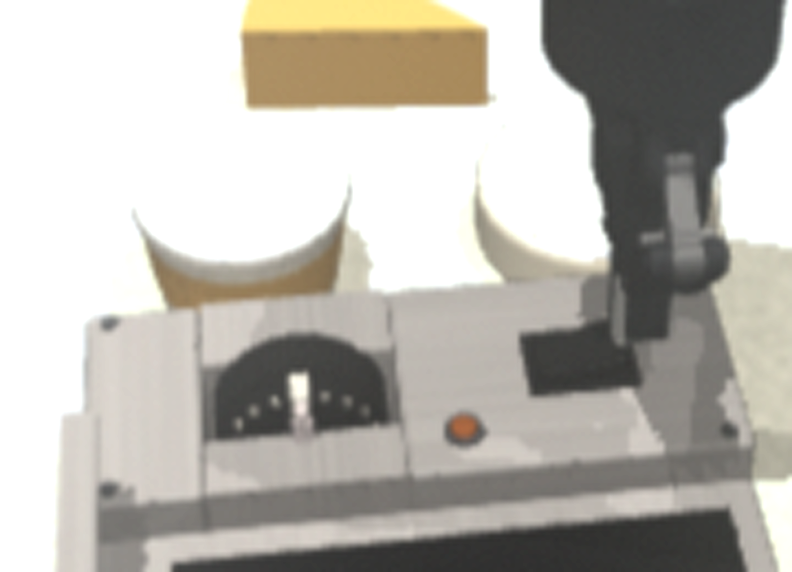

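Emit:
arm_command([
  {"dx": 0.022, "dy": 0.004, "dz": 0, "wx": 0, "wy": 0, "wz": 0, "jaw": -1},
  {"dx": 0.022, "dy": 0.004, "dz": -0.01, "wx": 0, "wy": 0, "wz": 0, "jaw": -1},
  {"dx": 0.022, "dy": 0.004, "dz": -0.02, "wx": 0, "wy": 0, "wz": 0, "jaw": -1},
  {"dx": 0.022, "dy": 0.004, "dz": -0.025, "wx": 0, "wy": 0, "wz": 0, "jaw": -1},
  {"dx": 0.022, "dy": 0.004, "dz": -0.03, "wx": 0, "wy": 0, "wz": 0, "jaw": -1},
  {"dx": 0.022, "dy": 0.004, "dz": -0.03, "wx": 0, "wy": 0, "wz": 0, "jaw": -1},
])

```text
clock: 6.65
eef_pos: [0.4991, 0.0183, 0.095]
eef_rot: [[0.211, 0.001, 0.977], [-0.977, -0.0, 0.211], [0.0, -1.0, 0.001]]
wrist_force: [0.7, -0.1, 0.7]
finger_gap: -0.0001
```

Emit:
arm_command([
  {"dx": 0, "dy": 0, "dz": -0.005, "wx": 0, "wy": 0, "wz": 0, "jaw": -1},
  {"dx": 0, "dy": 0, "dz": -0.008, "wx": 0, "wy": 0, "wz": 0, "jaw": -1},
  {"dx": 0, "dy": 0, "dz": -0.008, "wx": 0, "wy": 0, "wz": 0, "jaw": -1},
])

```text
clock: 6.9
eef_pos: [0.4986, 0.0182, 0.0931]
eef_rot: [[0.211, -0.0, 0.978], [-0.978, -0.0, 0.211], [0.0, -1.0, -0.001]]
wrist_force: [-0.9, -0.3, 1.7]
finger_gap: 0.0001
```

```bash
python3 look.py 7 side
```

```text
6.95 [0.4987 0.0183 0.093 ] [0.15 0.25 0.79] [-0.08  0.06  1.71 -0.    1.37  1.28]
sealer frame mm [-73.4   0.2  93. ]
```

View pics/side7z.png

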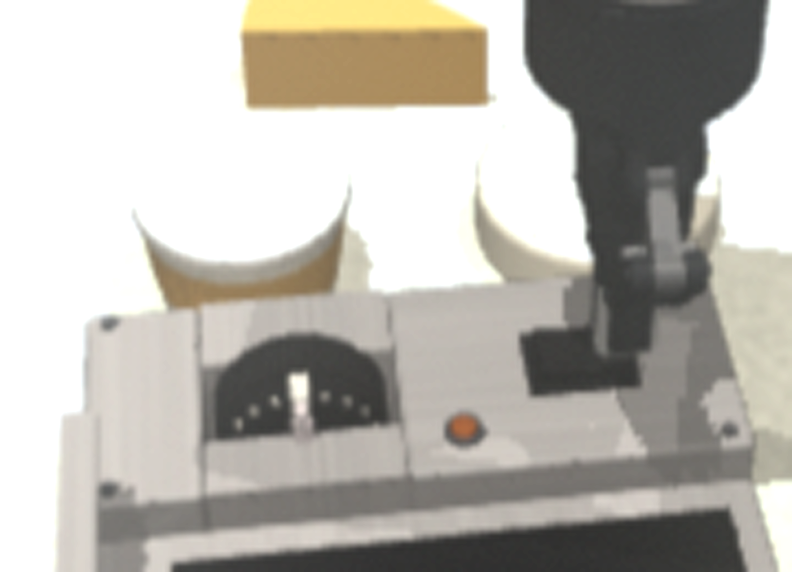

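Contact is just beginning; press on down in 0.8 mm steps.

Emit:
arm_command([
  {"dx": 0, "dy": 0, "dz": -0.004, "wx": 0, "wy": 0, "wz": 0, "jaw": -1},
  {"dx": 0, "dy": 0, "dz": -0.008, "wx": 0, "wy": 0, "wz": 0, "jaw": -1},
  {"dx": 0, "dy": 0, "dz": -0.008, "wx": 0, "wy": 0, "wz": 0, "jaw": -1},
])

```text
clock: 7.2
eef_pos: [0.4987, 0.0183, 0.091]
eef_rot: [[0.211, -0.0, 0.978], [-0.978, 0.0, 0.211], [-0.0, -1.0, -0.0]]
wrist_force: [-0.6, -0.0, 0.2]
finger_gap: 0.0003
```

Emit:
arm_command([
  {"dx": 0, "dy": 0, "dz": -0.004, "wx": 0, "wy": 0, "wz": 0, "jaw": -1},
  {"dx": 0, "dy": 0, "dz": -0.004, "wx": 0, "wy": 0, "wz": 0, "jaw": -1},
])

```text
clock: 7.37
eef_pos: [0.4989, 0.0183, 0.0907]
eef_rot: [[0.211, 0.0, 0.978], [-0.978, -0.0, 0.211], [0.0, -1.0, 0.0]]
wrist_force: [-0.7, -0.1, 0.5]
finger_gap: 0.0001
```

Emit:
arm_command([
  {"dx": 0, "dy": 0, "dz": -0.004, "wx": 0, "wy": 0, "wz": 0, "jaw": -1},
  {"dx": 0, "dy": 0, "dz": -0.004, "wx": 0, "wy": 0, "wz": 0, "jaw": -1},
])

```text
clock: 7.53
eef_pos: [0.499, 0.0183, 0.0905]
eef_rot: [[0.211, 0.0, 0.977], [-0.977, -0.0, 0.211], [0.0, -1.0, 0.0]]
wrist_force: [-2.6, 0.2, 3.5]
finger_gap: 0.0002
```

```bash
python3 look.py 8 side
```

```text
7.5833 [0.499  0.0183 0.0905] [-1.7  -0.51  4.1 ] [-0.08  0.06  1.71 -0.    1.37  1.28]
sealer frame mm [-73.1   0.1  90.5]
```

View pics/side8z.png

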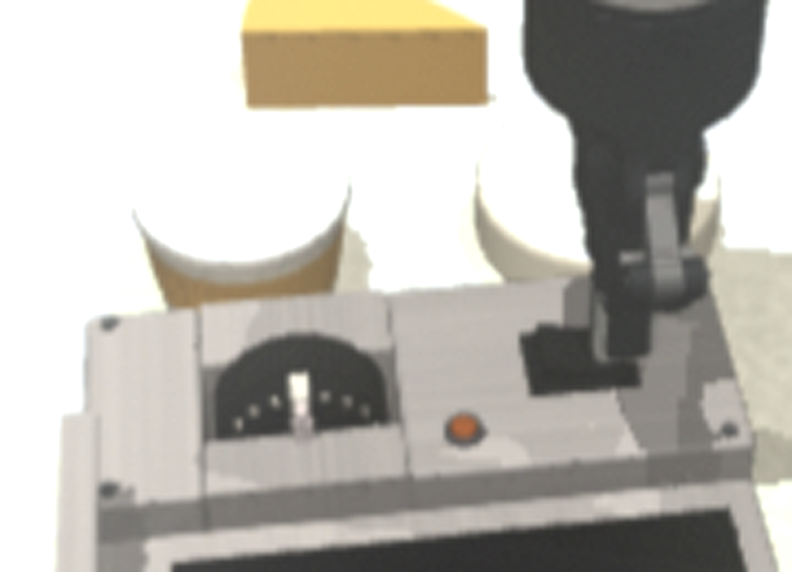

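Emit:
arm_command([
  {"dx": 0, "dy": 0, "dz": 0.1, "wx": 0, "wy": 0, "wz": 0, "jaw": -1},
  {"dx": 0, "dy": 0, "dz": 0.3, "wx": 0, "wy": 0, "wz": 0, "jaw": -1},
  {"dx": -0.1, "dy": -0.2, "dz": 0.5, "wx": 0, "wy": 0, "wz": 0, "jaw": -1},
  {"dx": -0.3, "dy": -0.4, "dz": 0.6, "wx": 0, "wy": 0, "wz": 0, "jaw": -1},
  {"dx": -0.4, "dy": -0.6, "dz": 0.6, "wx": 0, "wy": 0, "wz": 0, "jaw": -1},
  {"dx": -0.4, "dy": -0.8, "dz": 0.6, "wx": 0, "wy": 0, "wz": 0, "jaw": -1},
  {"dx": -0.4, "dy": -0.8, "dz": 0.6, "wx": 0, "wy": 0, "wz": 0, "jaw": -1},
  {"dx": -0.4, "dy": -0.8, "dz": 0.6, "wx": 0, "wy": 0, "wz": 0, "jaw": -1},
])

```text
clock: 8.25
eef_pos: [0.4177, -0.1464, 0.2108]
eef_rot: [[0.204, 0.001, 0.979], [-0.979, -0.004, 0.204], [0.004, -1.0, 0.0]]
wrist_force: [0.6, -0.2, 0.2]
finger_gap: -0.0002
```

```bash
python3 look.py 9 side top
```

```text
8.35 [ 0.4186 -0.1425  0.2098] [-0.48 -0.64  0.29] [-0.46 -0.15  1.67  0.    1.62  0.9 ]
sealer frame mm [-185.4 -140.3  209.8]
```

View pics/side9z.png

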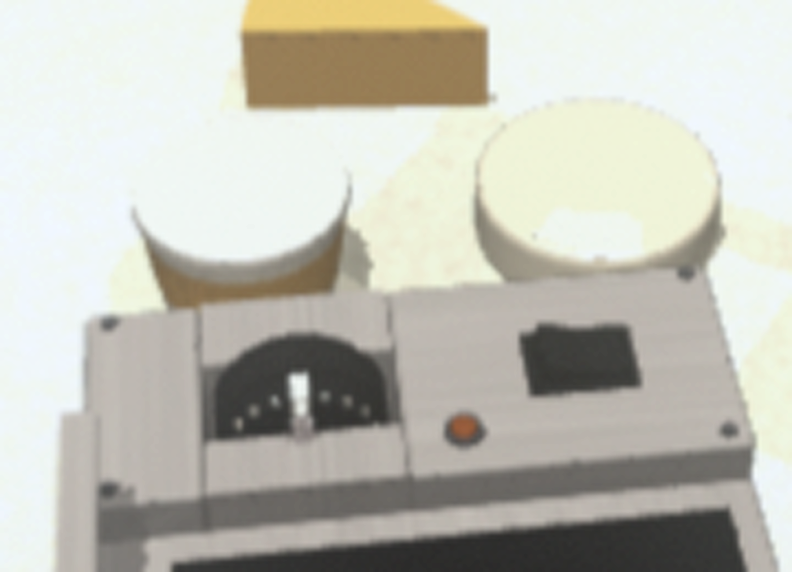

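View pics/top9.png

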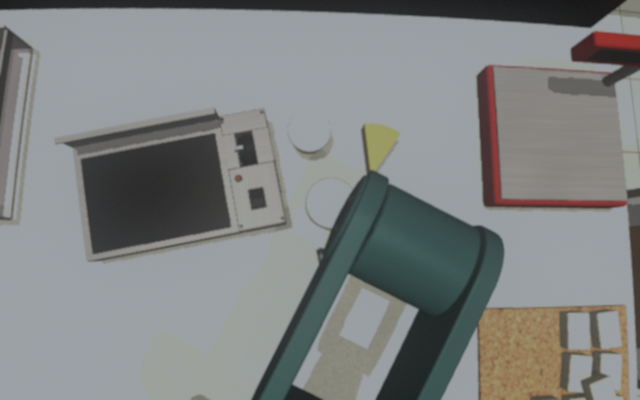

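View pics/top9z.png

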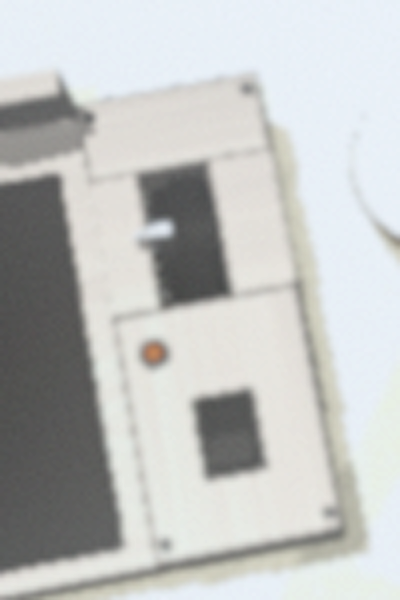

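```bash
python3 -c "
from plant import *
print(finish_job())"
```

```text
the job is handed in; nothing more can be done
None
```

The sealing plate is set and the job is handed in, at about 8.4 s of the 48 s allowed.

- **Wheel:** The long line started two clicks short. With the fingers shut, I pressed the fingertip on the rim at about 6 N and drew it forward twice, one click at a time, lifting in between. After release, both cameras show the long line at the pointer. In the enlarged side view the line is at x≈300 and the pointer at 302.
- **Rocker:** I then pressed its front end. The force fell away and then rose to a firm stop at about 4 N. The side view now shows the back end raised and the front end down, so it reads as on.
- **Cheeses and tub:** They look unmoved in the side view. In the last top view the arm partly hides the brie.
- **Arm:** It ended clear of everything, with no force on the wrist beyond sensor noise.

None of my checks failed or disagreed. One command was refused before any motion because its rows left out the turn values; I resent it complete.

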